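# Pack a guitar parts kit into its fitted tray

## Robot

A 6-joint arm with a two-finger parallel gripper is mounted at the origin on the work surface; the furniture and walls round the work are solid. World frame = base frame: x ahead of the robot, y to its left, z up, the work surface at z = 0. Lengths are in m, angles in rad, forces in N, time in s.
With the tool pointing down it reaches from about 0.25 to 0.725 m from the base axis. Payload 4 kg.
Tool frame: the origin (TCP) lies midway between the tips of the shut fingers; the grasp point (between the pads) lies 19 mm behind it; z points along the fingers, y is the line along which they close (so a half turn about z gives the same grasp; the last joint's range is limited). The gripper opens to 85 mm and grips with 20 to 120 N. Pads are 22 mm wide; open, the fingers measure 114 mm over their backs; the gripper's body (76 mm by 85 mm) begins 54 mm behind the grasp point. The pads swing forward as they close: fully open they stand 13 mm farther back than shut.
Start: joints at [1.292, 0.241, 0.005, 1.335, 0, 1.571], TCP at [0.138, 0.481, 0.231] pointing down, gripper open.
Joint ranges: [-2.72, 2.72], [-1.05, 1.87], [-1.09, 1.28], [-1.99, 2.15], [-1.42, 1.44], [-3.14, 3.14]. Speed limits (rad/s): [2.79, 2.79, 3.14, 3.14, 3.14, 3.14].

## Interface

Orientations are given as a unit quaternion [x, y, z, w].
In Python, from workcell import bot gives the robot as it stands. The module is installed in compiled form; this text tells all that it offers.
- The arm moves only by the tool jog_arm, never from a script. Its argument "deltas" is a list of rows, each an object with "fingers": the opening, from 0 (shut) to 1 (fully open); "delta_pos": the shift along the tool's x, y, z normalised to -1 to 1, where 1 is 300 mm, a list of three; "yaw": the turn about the tool's z normalised to -1 to 1, where 1 is pi/4 rad. A call has 1 to 12 rows; each row is the pose to reach, as a shift and turn from the pose commanded when the call began, along the tool's axes at that moment; what a row does not reach only later rows make up. A row lasts 1/10 s, in which the tool goes at most 50 mm and 8.59 degrees, less where a joint would pass 70% of its speed; a pose out of reach is approached as far as the arm can. A call with a number of a shift or a turn outside -1 to 1 is refused whole. A call with a gripper value outside its range is refused whole. The fingers move at their own pace and stop on an object; the grip force is fixed at half the most. Time passes only in rows, so rows that repeat a pose let the fingers close. It gives the time, the measured TCP pose, the force, the opening and the grip force at its end, in the units of the state.
- bot.get_obs(): the state, without advancing time (a new reading comes with each control period).
- bot.camera(name): name is "side" or "top" or "wrist"; returns a dict with "image" (480x640x3 uint8, red, green, blue), "range_z" (480x640 float32, m along the optical axis (not along the pixel's ray), 0 where there is no reading), "fx", "fy", "cx", "cy" (pixels), "rvec" (rotation vector, rad) and "tvec" (3), from world to camera coordinates, as OpenCV has them. Camera axes: x right, y down, z forward; pixel columns grow to the right and rows downward; lengths in m; the calibration is good to about 2 mm. A picture is of the moment at which its call begins.
- bot.job_done(): hands the job in; it is judged then, once.
The state is a dict: "clock": time; "joint_pos": joint angles; "joint_vel": joint speeds; "tau": joint torques, N m; "eef_pos": TCP position; "tool_rot": TCP orientation; "ft_force": force on the tool from outside, world axes, zero at the start; "ft_torque": the same for the moment, N m; "grip_width": finger opening in m; "grasp_force": force on a finger pad.
Only numpy, scipy, OpenCV 4.12 (cv2) and the standard library are available. Lean on these libraries where they do the work, as an engineer would, in place of code of your own. Each camera call takes 0.05 s, during which the arm holds its last target. There are 200 camera calls.

## Task

Pack the guitar kit into the fitted tray: lay the sanding block in the largest pocket, the machine head in the nearly square one, the slim battery in the narrow one and the small knob in the round one, each flat on the bottom of its pocket, the machine head with its post and the knob with its top upward. The fat battery and the large knob do not belong to the kit: leave them where they are.

Things in the scene. Friction and masses are not known exactly. Their poses are not given: they have to be found in the camera images.
- sanding_block: Plain wooden sanding block, 46 x 70 x 24 mm (x by y by z), with a thin sandpaper sole, lying sole down. Origin: centre of its underside; x across its 46 mm width, y along its 70 mm length, z up. About 0.05 kg.
- machine_head: Metal guitar tuner, 48 x 31 x 33 mm (x, y, z), post upright. Origin: centre of outline, at the underside. Gear housing: x -24 to -7 mm, 24 mm wide in y, with a flange 32 mm wide at 11 to 14 mm height; 6 mm post at x = -14.5, y = 0, 33 mm high; button: x 4 to 24 mm, y -12 to 6, low. Best gripped over the housing at x = -14.5 mm, across y. 0.04 kg.
- slim_battery_mid (a point): Middle of the slim battery: a lying round cell, 15 mm thick and 50 mm long, blue with a yellow end. The point lies on its axis, in mid length (about 8 mm above what it lies on); y runs along its length. It can roll a little. Its look-alike is the fat battery. About 0.02 kg.
- small_knob: Small guitar control knob, a black plastic round of 26 mm diameter and 20 mm height, steel disc and white pointer line on top, standing upright. Origin: centre of its underside; z up. 0.03 kg.
- large_knob: Large control knob, like the small one but 42 mm in diameter and 20 mm high; it does not belong in the tray. Origin: centre of its underside; z up. (Beware, right of the work: a heap of cartons up to 0.2 m high, its near corner at x 0.40, y 0.03, and a tall slanting steel post at about x 0.54, y -0.23: keep the arm drawn in when it swings past.)
- fat_battery: Fat battery, like the slim one but 26 mm thick and 50 mm long; it does not belong in the tray. Origin: on its axis in mid length (13 mm above the worktop); y along its length. (Beware, above the rear edge of the worktop: a window sill at x over about 0.64, 0.4 m up; keep wrists low near it.)
- block_pocket: Insert with the largest, oblong pocket, for the sanding block: 84 mm along x by 60 mm along y. Fixed grey plastic block, 92 x 67 x 14 mm (x, y, z), its pocket 7 mm deep, black inside. Origin: centre of its underside; x along the 92 mm side; pocket floor 7 mm, rim 14 mm above the origin. The four inserts lie flush in one plywood tray (104 x 286 x 19 mm), side by side in y, 68 mm between centres, in any order.
- head_pocket: Insert with the medium, nearly square pocket, for the machine head: 64 mm along x by 47 mm along y. Fixed grey plastic block, 92 x 67 x 14 mm (x, y, z), its pocket 7 mm deep, black inside. Origin: centre of its underside; x along the 92 mm side; pocket floor 7 mm, rim 14 mm above the origin.
- battery_pocket: Insert with the narrow oblong pocket, for the slim battery: 68 mm along x by 31 mm along y. Fixed grey plastic block, 92 x 67 x 14 mm (x, y, z), its pocket 7 mm deep, black inside. Origin: centre of its underside; x along the 92 mm side; pocket floor 7 mm, rim 14 mm above the origin.
- knob_pocket: Insert with the round pocket, for the small knob: 42 mm in diameter. Fixed grey plastic block, 92 x 67 x 14 mm (x, y, z), its pocket 7 mm deep, black inside. Origin: centre of its underside; x along the 92 mm side; pocket floor 7 mm, rim 14 mm above the origin.

How it is judged:
At the end, for the whole second after the job is handed in: the sanding block, machine head, slim battery and small knob each lie in their own pocket, centre within 15 mm of the pocket's centre (13 mm for the knob), on its floor within 2.5 mm (not on the rim), upright within 0.15 rad, at rest (horizontal distance between sanding_block and block_pocket below 0.015 m and z of sanding_block in the frame of block_pocket between 0 and 0.0095 m and angle between each of sanding_block, machine_head, small_knob's own z axis and vertical below 0.15 rad and linear speed of each of sanding_block, machine_head, small_knob below 0.02 m/s and horizontal distance between machine_head and head_pocket below 0.015 m and z of machine_head in the frame of head_pocket between 0 and 0.0095 m and horizontal distance between slim_battery_mid and battery_pocket below 0.015 m and z of slim_battery_mid in the frame of battery_pocket between 0 and 0.0175 m and horizontal distance between small_knob and knob_pocket below 0.013 m and z of small_knob in the frame of knob_pocket between 0 and 0.0095 m); the robot touches nothing.
It fails at once if the fat battery is moved from its place (by more than 20 mm) (distance of fat_battery from where it was at the start of the episode above 0.02 m).
It fails at once if the large knob is moved from its place (by more than 20 mm) (distance of large_knob from where it was at the start of the episode above 0.02 m).
It also fails if it takes over 115 s, if anything falls off the work surface, if the arm or the gripper's body presses on something with over 40 N, if the wrist force passes 120 N, or if a joint passes its speed limit or range.

## Working session

There is one attempt and no reset: what is moved stays moved. The work goes in short steps, Python scripts to look and compute and a tool call to move; the robot and the scene stay as the last step left them, time stands still between calls to the robot, and variables do not carry over. Pictures are saved under pics/ and viewed, at most 14 in all, crops included, and the job is handed in when it is done.

Besides the shell and the picture viewer there is one more tool, called after ">>>" as a command line: name --argument value ..., lists and objects as JSON in quotes. jog_arm: Moves the arm, as the interface text tells. Scaled input: -1 to 1 covers 300 mm each way for a shift and pi/4 rad each way for a turn. Its arguments: {"type":"object","properties":{"deltas":{"type":"array","items":{"type":"object","properties":{"fingers":{"type":"number"},"delta_pos":{"type":"array","items":{"type":"number"}},"yaw":{"type":"number"}}}}},"required":["deltas"]}

```bash
mkdir -p pics; cat > h.py <<'E'
import numpy as np, cv2
from workcell import bot
def snap(name,fn=None):
    c=bot.camera(name)
    np.savez(''+name+'.npz',**c)
    if fn: cv2.imwrite('pics/'+fn,c['image'][:,:,::-1])
    return c
def load(name): 
    return {k:v for k,v in np.load(''+name+'.npz').items()}
def cloud(c):
    R=cv2.Rodrigues(np.array(c['rvec'],float))[0];t=np.array(c['tvec'],float).reshape(3)
    v,u=np.mgrid[0:480,0:640];z=c['range_z'].astype(float)
    P=np.stack([(u-c['cx'])*z/c['fx'],(v-c['cy'])*z/c['fy'],z],-1)
    W=(P-t)@R; W[z==0]=np.nan
    return W
def onplane(c,u,v,h):
    R=cv2.Rodrigues(np.array(c['rvec'],float))[0];t=np.array(c['tvec'],float).reshape(3)
    d=R.T@np.array([(u-c['cx'])/c['fx'],(v-c['cy'])/c['fy'],1]);o=-R.T@t
    return o+d*(h-o[2])/d[2]
E
python3 - <<'E'
from h import *
for n in ('top','side'):
    c=snap(n,n+'0.png'); R=cv2.Rodrigues(c['rvec'])[0]; print(n,-R.T@c['tvec'].reshape(3),c['fx'],R.round(2).tolist())
print(bot.get_obs())
E
```

```text
top [0.39396649 0.20746034 0.88064959] 507.2392633764636 [[-0.0, -1.0, -0.03], [-1.0, 0.0, -0.08], [0.08, 0.03, -1.0]]
side [ 0.05202223 -0.12990814  0.68936909] 580.0974160362836 [[0.62, -0.78, 0.01], [-0.6, -0.48, -0.64], [0.51, 0.4, -0.77]]
{'clock': 0.1, 'joint_pos': array([1.29201131e+00, 2.41344644e-01, 3.84985709e-03, 1.33518912e+00,
       3.40544457e-05, 1.57077550e+00]), 'joint_vel': array([ 0.00021934, -0.00108536,  0.00250383, -0.00035028,  0.00178572,
        0.00049981]), 'tau': array([-7.37132723e-05, -3.73137653e+01,  2.53010219e+01,  1.08966584e-02,
       -1.83822216e-06,  7.52258074e-06]), 'eef_pos': array([0.13742824, 0.48015409, 0.230495  ]), 'tool_rot': array([ 1.38931185e-01,  9.90301588e-01, -9.32266700e-04, -1.48003157e-04]), 'ft_force': array([-0.04418288, -0.39181626, -0.39331549]), 'ft_torque': array([ 0.00055068, -0.01369495,  0.03531497]), 'grasp_force': 0.0, 'grip_width': 0.08554410828973646}
```

View pics/top0.png

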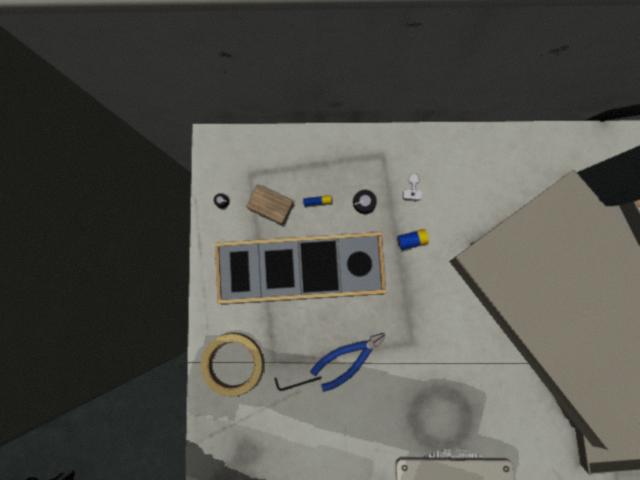

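View pics/side0.png

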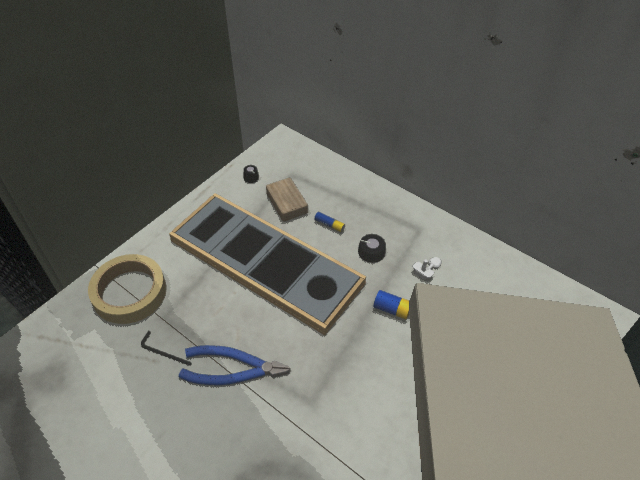

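The top view shows, left to right, the small knob (222,200), sanding block (271,204), slim battery (318,201), large knob (365,201) and machine head (412,188), with the fat battery at (413,239). The pockets along the tray are battery (240,271), head (280,268), block (320,266) and knob (360,264). The side view agrees. Next I'll enlarge it.

```bash
python3 - <<'E'
from h import *
c=load('top'); im=c['image'][165:310,200:440,::-1]
cv2.imwrite('pics/crop0.png',cv2.resize(im,None,fx=3.3,fy=3.3,interpolation=cv2.INTER_CUBIC))
W=cloud(c)
Z=W[:,:,2]
m=np.zeros(Z.shape,np.uint8); m[165:310,200:440]=(Z[165:310,200:440]>0.006)
n,l,s,ct=cv2.connectedComponentsWithStats(m)
for i in range(1,n):
    if s[i,4]<30: continue
    k=l==i; zt=np.percentile(Z[k],95); k2=k&(Z>zt-0.006)
    r=cv2.minAreaRect(W[k2][:,:2].astype(np.float32))
    print(ct[i].round(1),s[i,4],'z95 %.3f'%zt,'med',np.median(W[k2],0).round(4),'rect',np.round(r[0],4),np.round(r[1],4),round(r[2],1))
# dark pockets, grey inserts by plane heights
for u,v,h in [(240,271,.007),(280,268,.007),(320,266,.007),(360,264,.007)]:
    print(onplane(c,u,v,h).round(4),W[v,u].round(4))
print('table z',np.nanmedian(Z[310:330,250:350]), 'cartons?',W[260,455].round(3))
E
```

```text
[414.5 179.3] 45 z95 0.009 med [0.5655 0.0563 0.007 ] rect [0.5654 0.0566] [0.0171 0.0142] 26.9
[269.8 203.9] 1089 z95 0.024 med [0.5215 0.3074 0.0212] rect [0.5222 0.3077] [0.0698 0.0453] 64.7
[412.5 193.9] 181 z95 0.028 med [0.5403 0.0623 0.0313] rect [0.5399 0.0617] [0.0051 0.0047] 78.5
[364.5 201.1] 446 z95 0.022 med [0.5269 0.1438 0.0191] rect [0.5276 0.1438] [0.0377 0.0385] 89.9
[220.9 200.1] 176 z95 0.022 med [0.5292 0.3931 0.0194] rect [0.5296 0.3935] [0.0214 0.0223] 88.4
[316.9 200.2] 232 z95 0.016 med [0.5286 0.2261 0.0141] rect [0.5286 0.2263] [0.0134 0.0491] 7.1
[413. 239.] 451 z95 0.026 med [0.4612 0.0628 0.0238] rect [0.4605 0.0632] [0.0215 0.0483] 15.0
[299.5 267.5] 10202 z95 0.020 med [0.4116 0.2621 0.0182] rect [0.4128 0.2565] [0.1041 0.2864] 3.5
[0.4067 0.3593 0.007 ] [0.4067 0.3583 0.0129]
[0.4118 0.2902 0.007 ] [0.4117 0.2898 0.0112]
[0.4151 0.2213 0.007 ] [0.415  0.2212 0.0133]
[0.4184 0.1526 0.007 ] [0.4183 0.1529 0.0121]
table z -0.000636180057062982 cartons? [0.421 0.021 0.129]
```

View pics/crop0.png

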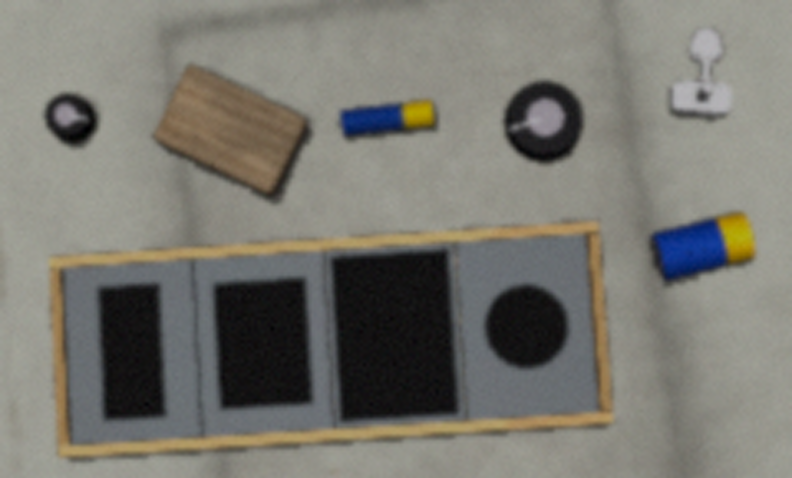

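Both views agree on the layout. The tray's reported height of 19 mm and the pocket pitch also fit the measurements: pocket floors are at z≈0.012 and the rim is at 0.019. I'll add a planner helper and check the clearance by the cartons.

```bash
cat >> h.py <<'E'
from scipy.spatial.transform import Rotation as Rot
def plan(*T):
    "targets (x,y,z,psi deg of closing line): tool-axis deltas from now, in jog units"
    o=bot.get_obs(); R=Rot.from_quat(o['tool_rot']).as_matrix(); p=o['eef_pos']
    psi=np.degrees(np.arctan2(R[1,1],R[0,1]))
    print('t %.1f'%o['clock'],'tcp',p.round(4),'psi %.1f'%psi,'q',o['joint_pos'].round(2),'w %.3f'%o['grip_width'],'gf %.1f'%o['grasp_force'],'F',o['ft_force'].round(1))
    for x,y,z,a in T:
        d=R.T@(np.array([x,y,z])-p)/0.3; da=(a-psi+180)%360-180
        print((x,y,z,a),'->',d.round(3).tolist(),'yaw',round(-da/45,3))
E
python3 - <<'E'
from h import *
W=cloud(load('top')).reshape(-1,3)
for q in [(0.54,0.062),(0.4128,0.2565),(0.522,0.3075)]:
    for h in (0.05,0.1,0.3):
        k=W[W[:,2]>h]; d=np.hypot(*(k[:,:2]-q).T); i=d.argmin(); print(q,h,d[i].round(3),k[i].round(3))
plan((0.522,0.3075,0.12,114),(0.522,0.3075,0.12,154.7))
E
```

```text
(0.54, 0.062) 0.05 0.089 [0.629 0.064 0.463]
(0.54, 0.062) 0.1 0.089 [0.629 0.064 0.463]
(0.54, 0.062) 0.3 0.089 [0.629 0.064 0.463]
(0.4128, 0.2565) 0.05 0.217 [0.629 0.257 0.459]
(0.4128, 0.2565) 0.1 0.217 [0.629 0.257 0.459]
(0.4128, 0.2565) 0.3 0.217 [0.629 0.257 0.459]
(0.522, 0.3075) 0.05 0.107 [0.629 0.308 0.457]
(0.522, 0.3075) 0.1 0.107 [0.629 0.308 0.457]
(0.522, 0.3075) 0.3 0.107 [0.629 0.308 0.457]
t 0.1 tcp [0.1374 0.4802 0.2305] psi 74.0 q [1.29 0.24 0.   1.34 0.   1.57] w 0.086 gf 0.0 F [-0.  -0.4 -0.4]
(0.522, 0.3075, 0.12, 114) -> [-1.391, -0.2, 0.369] yaw -0.888
(0.522, 0.3075, 0.12, 154.7) -> [-1.391, -0.2, 0.369] yaw -1.793
```

>>> jog_arm --deltas '[{"delta_pos": [-0.7,-0.1,0.3],"yaw": -0.9,"fingers": 0.8},{"delta_pos": [-0.7,-0.1,0.3],"yaw": -0.9,"fingers": 0.8},{"delta_pos": [-0.7,-0.1,0.3],"yaw": -0.9,"fingers": 0.8},{"delta_pos": [-0.7,-0.1,0.3],"yaw": -0.9,"fingers": 0.8},{"delta_pos": [-0.7,-0.1,0.3],"yaw": -0.9,"fingers": 0.8},{"delta_pos": [-0.7,-0.1,0.3],"yaw": -0.9,"fingers": 0.8},{"delta_pos": [-0.7,-0.1,0.3],"yaw": -0.9,"fingers": 0.8}]'

```text
clock: 0.8
eef_pos: [0.3315, 0.3929, 0.1402]
tool_rot: [-0.211, 0.978, -0.001, -0.001]
ft_force: [-0.8, 0.8, -0.1]
grip_width: 0.0682
grasp_force: 0.0
```

```bash
python3 - <<'E'
from h import *
plan((0.522,0.3075,0.12,154.7))
E
```

```text
t 0.8 tcp [0.3315 0.3929 0.1402] psi 114.3 q [ 0.87  0.33 -0.12  1.12  0.    0.45] w 0.068 gf 0.0 F [-0.8  0.8 -0.1]
(0.522, 0.3075, 0.12, 154.7) -> [-0.462, -0.521, 0.067] yaw -0.897
```

>>> jog_arm --deltas '[{"delta_pos": [-0.46,-0.52,0.067],"yaw": -0.9,"fingers": 0.8},{"delta_pos": [-0.46,-0.52,0.067],"yaw": -0.9,"fingers": 0.8},{"delta_pos": [-0.46,-0.52,0.067],"yaw": -0.9,"fingers": 0.8},{"delta_pos": [-0.46,-0.52,0.067],"yaw": -0.9,"fingers": 0.8},{"delta_pos": [-0.46,-0.52,0.067],"yaw": -0.9,"fingers": 0.8},{"delta_pos": [-0.46,-0.52,0.067],"yaw": -0.9,"fingers": 0.8},{"delta_pos": [-0.46,-0.52,0.067],"yaw": -0.9,"fingers": 0.8},{"delta_pos": [-0.46,-0.52,0.067],"yaw": -0.9,"fingers": 0.8}]'

```text
clock: 1.6
eef_pos: [0.52, 0.3108, 0.1217]
tool_rot: [-0.538, 0.843, 0.0, -0.0]
ft_force: [-0.7, -0.9, -0.1]
grip_width: 0.0685
grasp_force: 0.0
```

```bash
python3 - <<'E'
from h import *
snap('wrist','wrist1.png')
plan((0.522,0.3075,0.05,154.7),(0.522,0.3075,0.008,154.7))
E
```

```text
t 1.6 tcp [0.52   0.3108 0.1217] psi 155.1 q [ 0.54  0.51  0.12  1.17  0.   -0.6 ] w 0.068 gf 0.0 F [ 0.2  1.3 -0. ]
(0.522, 0.3075, 0.05, 154.7) -> [0.007, -0.011, 0.239] yaw 0.009
(0.522, 0.3075, 0.008, 154.7) -> [0.007, -0.011, 0.379] yaw 0.009
```

View pics/wrist1.png

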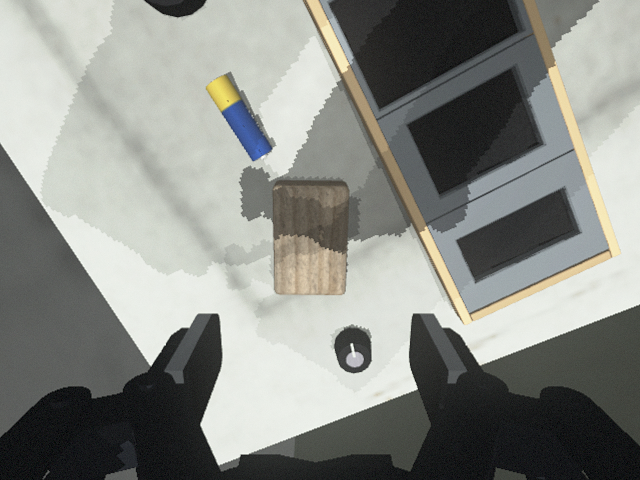

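The wrist picture shows the block centred at (311,237), its long side vertical, between the fingers (midline u≈316). The yaw is right.

```bash
python3 - <<'E'
from h import *
c=load('wrist');W=cloud(c);m=np.zeros((480,640),bool);m[150:300,250:370]=True
m&=(W[:,:,2]>0.018)&(W[:,:,2]<0.03)
r=cv2.minAreaRect(W[m][:,:2].astype(np.float32));print(r,np.median(W[m],0))
for (u,v) in [(233,112),(353,352),(519,234),(475,130)]:
    s=W[v-3:v+4,u-3:u+4].reshape(-1,3);print(u,v,np.nanmedian(s,0).round(4))
E
```

```text
((0.5220039486885071, 0.3085891902446747), (0.06991633027791977, 0.0448797270655632), 64.23893737792969) [0.52117795 0.30624399 0.02079401]
233 112 [0.5295 0.2226 0.0145]
353 352 [0.5288 0.3895 0.0194]
519 234 [0.4034 0.3611 0.0113]
475 130 [0.4083 0.2899 0.0112]
```

>>> jog_arm --deltas '[{"delta_pos": [0.007,-0.011,0.12],"yaw": 0.01,"fingers": 0.8},{"delta_pos": [0.007,-0.01,0.24],"yaw": 0.01,"fingers": 0.8},{"delta_pos": [0.007,-0.01,0.31],"yaw": 0.01,"fingers": 0.8},{"delta_pos": [0.007,-0.01,0.35],"yaw": 0.01,"fingers": 0.8},{"delta_pos": [0.007,-0.01,0.378],"yaw": 0.01,"fingers": 0.8},{"delta_pos": [0.007,-0.01,0.378],"yaw": 0.01,"fingers": 0.8},{"delta_pos": [0.007,-0.01,0.378],"yaw": 0.01,"fingers": 0.4},{"delta_pos": [0.007,-0.01,0.378],"yaw": 0.01,"fingers": 0.4},{"delta_pos": [0.007,-0.01,0.378],"yaw": 0.01,"fingers": 0.4},{"delta_pos": [0.007,-0.01,0.378],"yaw": 0.01,"fingers": 0.4},{"delta_pos": [0.007,-0.01,0.378],"yaw": 0.01,"fingers": 0.4},{"delta_pos": [0.007,-0.01,0.378],"yaw": 0.01,"fingers": 0.4}]'

```text
clock: 2.85
eef_pos: [0.5247, 0.3071, 0.0097]
tool_rot: [-0.534, 0.845, 0.0, 0.002]
ft_force: [0.2, 0.3, 6.1]
grip_width: 0.0432
grasp_force: 62.5
```

```bash
python3 - <<'E'
from h import *
plan((0.522,0.3075,0.08,154.7),(0.4149,0.2226,0.08,110),(0.4149,0.2226,0.08,93.5))
E
```

```text
t 2.9 tcp [0.5247 0.3071 0.0097] psi 154.6 q [ 0.53  0.62 -0.02  0.93  0.   -0.6 ] w 0.043 gf 62.5 F [0.2 0.3 6.1]
(0.522, 0.3075, 0.08, 154.7) -> [0.002, 0.008, -0.234] yaw -0.003
(0.4149, 0.2226, 0.08, 110) -> [0.411, 0.209, -0.236] yaw 0.99
(0.4149, 0.2226, 0.08, 93.5) -> [0.411, 0.209, -0.236] yaw 1.357
```

>>> jog_arm --deltas '[{"delta_pos": [0,0,-0.08],"yaw": 0,"fingers": 0.4},{"delta_pos": [0,0,-0.23],"yaw": 0,"fingers": 0.4},{"delta_pos": [0.13,0.07,-0.235],"yaw": 0.2,"fingers": 0.4},{"delta_pos": [0.27,0.14,-0.235],"yaw": 0.4,"fingers": 0.4},{"delta_pos": [0.41,0.209,-0.235],"yaw": 0.6,"fingers": 0.4},{"delta_pos": [0.41,0.209,-0.235],"yaw": 0.8,"fingers": 0.4},{"delta_pos": [0.41,0.209,-0.235],"yaw": 0.99,"fingers": 0.4},{"delta_pos": [0.41,0.209,-0.235],"yaw": 0.99,"fingers": 0.4},{"delta_pos": [0.41,0.209,-0.235],"yaw": 0.99,"fingers": 0.4},{"delta_pos": [0.41,0.209,-0.235],"yaw": 0.99,"fingers": 0.4}]'

```text
clock: 3.85
eef_pos: [0.4143, 0.2223, 0.0784]
tool_rot: [-0.175, 0.985, 0.0, 0.0]
ft_force: [0.1, 0.1, 0.5]
grip_width: 0.0431
grasp_force: 61.7
```

```bash
python3 - <<'E'
from h import *
plan((0.4149,0.2226,0.05,93.5))
E
```

```text
t 3.9 tcp [0.4143 0.2223 0.0784] psi 110.1 q [ 0.49  0.31 -0.33  0.93 -0.    0.14] w 0.043 gf 61.7 F [0.1 0.1 0.5]
(0.4149, 0.2226, 0.05, 93.5) -> [-0.002, 0.0, 0.095] yaw 0.37
```

>>> jog_arm --deltas '[{"delta_pos": [-0.002,0,0.05],"yaw": 0.2,"fingers": 0.4},{"delta_pos": [-0.002,0,0.095],"yaw": 0.37,"fingers": 0.4},{"delta_pos": [-0.002,0,0.095],"yaw": 0.37,"fingers": 0.4},{"delta_pos": [-0.002,0,0.095],"yaw": 0.37,"fingers": 0.4},{"delta_pos": [-0.002,0,0.095],"yaw": 0.37,"fingers": 0.4}]'

```text
clock: 4.35
eef_pos: [0.4151, 0.2226, 0.0504]
tool_rot: [-0.031, 1.0, 0.0, 0.0]
ft_force: [-0.7, -1.2, -0.8]
grip_width: 0.0435
grasp_force: 61.7
```

```bash
python3 - <<'E'
from h import *
plan((0.4149,0.2226,0.0225,93.5))
snap('wrist','wrist2.png')
E
```

```text
t 4.3 tcp [0.4151 0.2226 0.0504] psi 93.5 q [ 0.49  0.35 -0.36  0.86  0.    0.43] w 0.044 gf 61.7 F [-0.7 -1.2 -0.8]
(0.4149, 0.2226, 0.0225, 93.5) -> [0.001, -0.0, 0.093] yaw 0.0
```

View pics/wrist2.png

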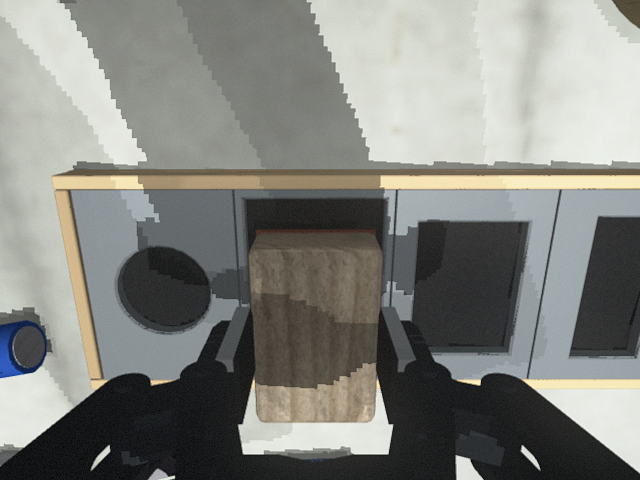

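The wrist view shows the block square over the block pocket: block u 250–380, pocket u 243–390. I'll check the x offset with the depth.

```bash
python3 - <<'E'
from h import *
W=cloud(load('wrist'));m=np.zeros((480,640),bool);m[215:430,255:376]=True
Z=W[:,:,2];zt=np.nanmedian(Z[300:400,290:340]);m&=abs(Z-zt)<.006
r=cv2.minAreaRect(W[m][:,:2].astype(np.float32));print(zt,r)
print('tilt',np.linalg.lstsq(np.c_[W[m][:,:2],np.ones(m.sum())],Z[m],rcond=None)[0])
E
```

```text
0.06153335367034991 ((0.41483256220817566, 0.22322461009025574), (0.07007644325494766, 0.045060329139232635), 3.927201271057129)
tilt [0.00646095 0.00379687 0.0578636 ]
```

>>> jog_arm --deltas '[{"delta_pos": [0,0,0.04],"yaw": 0,"fingers": 0.4},{"delta_pos": [0,0,0.07],"yaw": 0,"fingers": 0.4},{"delta_pos": [0,0,0.093],"yaw": 0,"fingers": 0.4},{"delta_pos": [0,0,0.093],"yaw": 0,"fingers": 0.4},{"delta_pos": [0,0,0.093],"yaw": 0,"fingers": 0.68},{"delta_pos": [0,0,0.093],"yaw": 0,"fingers": 0.68},{"delta_pos": [0,0,0.093],"yaw": 0,"fingers": 0.68},{"delta_pos": [0,0,0.093],"yaw": 0,"fingers": 0.68},{"delta_pos": [0,0,0.0],"yaw": 0,"fingers": 0.68},{"delta_pos": [0,0,-0.15],"yaw": 0,"fingers": 0.68},{"delta_pos": [0,0,-0.23],"yaw": 0,"fingers": 0.6},{"delta_pos": [0,0,-0.23],"yaw": 0,"fingers": 0.6}]'

```text
clock: 5.6
eef_pos: [0.4173, 0.2238, 0.1228]
tool_rot: [-0.03, 1.0, 0.002, 0.004]
ft_force: [0.0, 0.2, -0.2]
grip_width: 0.0513
grasp_force: 0.0
```

```bash
python3 - <<'E'
from h import *
W=cloud(snap('top'));m=np.zeros((480,640),bool);m[225:310,290:350]=True
Z=W[:,:,2];m&=(Z>.028)&(Z<.04);print(m.sum())
if m.sum()>20: print(np.median(W[m],0),cv2.minAreaRect(W[m][:,:2].astype(np.float32)))
plan((0.5400,0.0617,0.12,85.0))
E
```

```text
0
t 5.7 tcp [0.416  0.2231 0.1207] psi 93.4 q [ 0.49  0.26 -0.27  1.03  0.    0.43] w 0.051 gf 0.0 F [0.7 0.3 0.2]
(0.54, 0.0617, 0.12, 85.0) -> [-0.381, -0.561, 0.003] yaw 0.186
```

>>> jog_arm --deltas '[{"delta_pos": [-0.1,-0.14,0],"yaw": 0.19,"fingers": 0.55},{"delta_pos": [-0.2,-0.28,0],"yaw": 0.19,"fingers": 0.55},{"delta_pos": [-0.3,-0.42,0],"yaw": 0.19,"fingers": 0.55},{"delta_pos": [-0.38,-0.56,0],"yaw": 0.19,"fingers": 0.55},{"delta_pos": [-0.38,-0.56,0],"yaw": 0.19,"fingers": 0.55},{"delta_pos": [-0.38,-0.56,0],"yaw": 0.19,"fingers": 0.55},{"delta_pos": [-0.38,-0.56,0],"yaw": 0.19,"fingers": 0.55}]'

```text
clock: 6.35
eef_pos: [0.5366, 0.0618, 0.1175]
tool_rot: [0.045, 0.999, 0.0, -0.002]
ft_force: [0.0, 0.7, 0.5]
grip_width: 0.0472
grasp_force: 0.0
```

```bash
python3 - <<'E'
from h import *
c=snap('top');W=cloud(c);m=np.zeros((480,640),bool);m[225:310,290:350]=True
Z=W[:,:,2];m&=(Z>.028)&(Z<.04);print(m.sum())
if m.sum()>20: print(np.median(W[m],0),cv2.minAreaRect(W[m][:,:2].astype(np.float32)))
snap('wrist','wrist3.png')
plan((0.5400,0.0617,0.008,84.0))
E
```

```text
1118
[0.41448581 0.22250025 0.03315403] ((0.4148094952106476, 0.22226057946681976), (0.06986386328935623, 0.044998649507761), 3.672684907913208)
t 6.5 tcp [0.5369 0.0625 0.1182] psi 84.9 q [ 0.12  0.4  -0.08  1.09  0.    0.2 ] w 0.047 gf 0.0 F [-0.8  0.6 -0.7]
(0.54, 0.0617, 0.008, 84.0) -> [-0.011, -0.002, 0.367] yaw 0.021
```

View pics/wrist3.png

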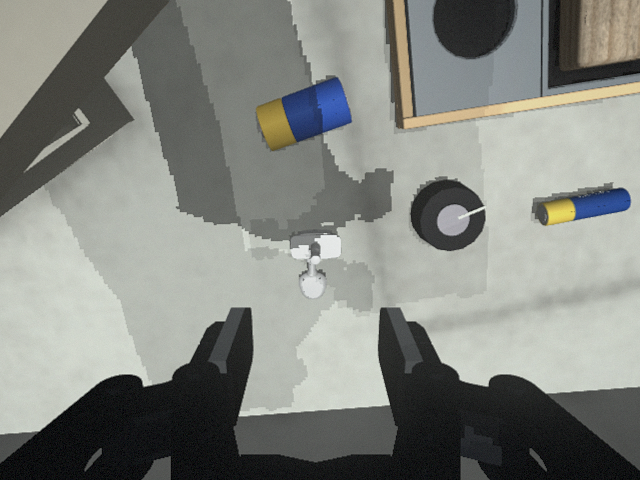

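The block lies in its pocket (top at z≈0.033, offset under 1 mm). The wrist view shows the machine head's flange at (316,246) and its button at (312,285). It's centred between the fingers (midline u≈316) and nearly aligned.

```bash
python3 - <<'E'
from h import *
c=load('wrist');W=cloud(c);m=np.zeros((480,640),bool);m[225:270,280:350]=True
Z=W[:,:,2];k=m&(Z>.007)&(Z<.018);print(k.sum(),cv2.minAreaRect(W[k][:,:2].astype(np.float32)))
k=m&(Z>.024);print(k.sum(),np.median(W[k],0))
for u,v in[(291,246),(340,245),(316,234),(316,257)]: print(onplane(c,u,v,.014).round(4))
print(onplane(c,312,285,.006))
plan()
E
```

```text
1177 ((0.5422287583351135, 0.0628209263086319), (0.030456949025392532, 0.02495911717414856), 86.30228424072266)
107 [0.53954208 0.06294632 0.03088792]
[0.5366 0.0483 0.014 ]
[0.5386 0.0782 0.014 ]
[0.5304 0.0642 0.014 ]
[0.545  0.0629 0.014 ]
[0.5667462  0.05840649 0.006     ]
t 6.5 tcp [0.5369 0.0625 0.1182] psi 84.9 q [ 0.12  0.4  -0.08  1.09  0.    0.2 ] w 0.047 gf 0.0 F [-0.8  0.6 -0.7]
```

>>> jog_arm --deltas '[{"delta_pos": [-0.007,0.001,0.13],"yaw": 0,"fingers": 0.55},{"delta_pos": [-0.007,0.001,0.25],"yaw": 0,"fingers": 0.55},{"delta_pos": [-0.007,0.001,0.31],"yaw": 0,"fingers": 0.55},{"delta_pos": [-0.007,0.001,0.35],"yaw": 0,"fingers": 0.55},{"delta_pos": [-0.007,0.001,0.369],"yaw": 0,"fingers": 0.55},{"delta_pos": [-0.007,0.001,0.369],"yaw": 0,"fingers": 0.55},{"delta_pos": [-0.007,0.001,0.369],"yaw": 0,"fingers": 0.25},{"delta_pos": [-0.007,0.001,0.369],"yaw": 0,"fingers": 0.25},{"delta_pos": [-0.007,0.001,0.369],"yaw": 0,"fingers": 0.25},{"delta_pos": [-0.007,0.001,0.369],"yaw": 0,"fingers": 0.25},{"delta_pos": [-0.007,0.001,0.369],"yaw": 0,"fingers": 0.25}]'

```text
clock: 7.55
eef_pos: [0.5414, 0.0618, 0.0096]
tool_rot: [0.045, 0.999, 0.001, 0.001]
ft_force: [-1.4, 0.7, 6.8]
grip_width: 0.0266
grasp_force: 58.7
```

```bash
python3 - <<'E'
from h import *
th=np.radians(3.5); c=np.array([0.4107,0.2904]); g=c-0.0145*np.array([np.cos(th),np.sin(th)]); print(g)
plan((*g,0.09,94.5))
E
```

```text
[0.39622705 0.2895148 ]
t 7.5 tcp [0.5414 0.0618 0.0096] psi 84.8 q [ 0.11  0.52 -0.2   0.84  0.    0.2 ] w 0.027 gf 58.7 F [-1.4  0.7  6.8]
(np.float64(0.39622704542288295), np.float64(0.2895147961767446), 0.09, 94.5) -> [0.55, 0.713, -0.268] yaw -0.215
```

>>> jog_arm --deltas '[{"delta_pos": [0,0,-0.08],"yaw": 0,"fingers": 0.25},{"delta_pos": [0,0,-0.18],"yaw": 0,"fingers": 0.25},{"delta_pos": [0.03,0.05,-0.268],"yaw": 0,"fingers": 0.25},{"delta_pos": [0.12,0.16,-0.268],"yaw": -0.05,"fingers": 0.25},{"delta_pos": [0.21,0.28,-0.268],"yaw": -0.1,"fingers": 0.25},{"delta_pos": [0.3,0.4,-0.268],"yaw": -0.15,"fingers": 0.25},{"delta_pos": [0.39,0.51,-0.268],"yaw": -0.2,"fingers": 0.25},{"delta_pos": [0.48,0.63,-0.268],"yaw": -0.2,"fingers": 0.25},{"delta_pos": [0.544,0.713,-0.268],"yaw": -0.2,"fingers": 0.25},{"delta_pos": [0.544,0.713,-0.268],"yaw": -0.2,"fingers": 0.25},{"delta_pos": [0.544,0.713,-0.268],"yaw": -0.2,"fingers": 0.25}]'

```text
clock: 8.65
eef_pos: [0.3969, 0.2895, 0.0887]
tool_rot: [-0.034, 0.999, -0.0, 0.0]
ft_force: [0.1, 0.3, -0.1]
grip_width: 0.0262
grasp_force: 59.3
```

```bash
python3 - <<'E'
from h import *
plan((0.398,0.2895,0.0225,93.8))
c=snap('wrist','wrist4.png')
E
```

```text
t 8.7 tcp [0.3969 0.2895 0.0887] psi 93.9 q [ 0.63  0.34 -0.26  0.98 -0.    0.56] w 0.026 gf 59.3 F [ 0.1  0.3 -0.1]
(0.398, 0.2895, 0.0225, 93.8) -> [-0.003, -0.0, 0.221] yaw 0.003
```

View pics/wrist4.png

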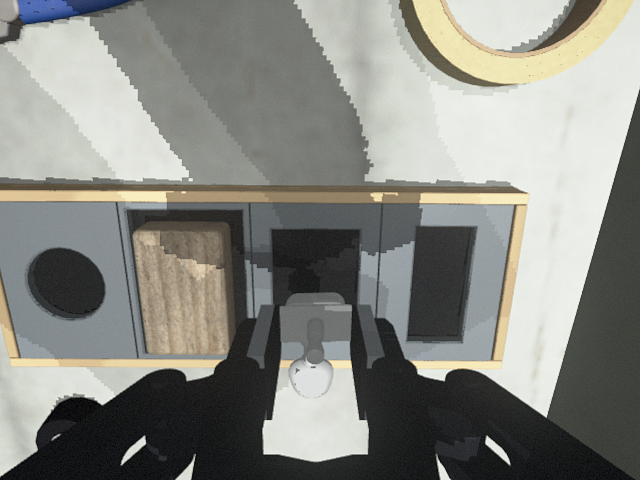

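The head is held between the pads, flange at (316,322), with the post upward and the button at (311,378). I'll check its level from the depth.

```bash
python3 - <<'E'
from h import *
c=load('wrist');W=cloud(c);Z=W[:,:,2]
for u,v in[(290,325),(340,325),(290,310),(340,310),(316,298),(316,322),(318,352),(311,370),(311,385),(300,378),(322,378)]: print(u,v,np.nanmedian(W[v-1:v+2,u-1:u+2].reshape(-1,3),0).round(4))
m=np.zeros((480,640),bool);m[306:341,284:348]=True;m[:,300:332]=False
k=m&(Z>.07)
A=np.c_[W[k][:,:2],np.ones(k.sum())];print(k.sum(),np.median(Z[k]),np.linalg.lstsq(A,Z[k],rcond=None)[0],cv2.minAreaRect(W[k][:,:2].astype(np.float32)))
E
```

```text
290 325 [0.396  0.2809 0.0901]
340 325 [0.3942 0.2993 0.0909]
290 310 [0.3896 0.2806 0.091 ]
340 310 [0.3879 0.2987 0.0913]
316 298 [0.3858 0.2898 0.0871]
316 322 [0.3918 0.2902 0.0941]
318 352 [0.3941 0.291  0.1103]
311 370 [0.4178 0.2901 0.0856]
311 385 [0.4256 0.2905 0.0847]
300 378 [0.4224 0.2859 0.0847]
322 378 [0.4215 0.2947 0.0851]
1115 0.09063715469091072 [-0.09513978  0.00942649  0.12539143] ((0.39435580372810364, 0.29014721512794495), (0.015624716877937317, 0.02372663840651512), 4.643770217895508)
```

>>> jog_arm --deltas '[{"delta_pos": [-0.003,0,0.1],"yaw": 0,"fingers": 0.25},{"delta_pos": [-0.003,0,0.17],"yaw": 0,"fingers": 0.25},{"delta_pos": [-0.003,0,0.2],"yaw": 0,"fingers": 0.25},{"delta_pos": [-0.003,0,0.217],"yaw": 0,"fingers": 0.25},{"delta_pos": [-0.003,0,0.217],"yaw": 0,"fingers": 0.25},{"delta_pos": [-0.003,0,0.217],"yaw": 0,"fingers": 0.5},{"delta_pos": [-0.003,0,0.217],"yaw": 0,"fingers": 0.5},{"delta_pos": [-0.003,0,0.217],"yaw": 0,"fingers": 0.5},{"delta_pos": [-0.003,0,0.217],"yaw": 0,"fingers": 0.5},{"delta_pos": [-0.003,0,0.12],"yaw": 0,"fingers": 0.5},{"delta_pos": [-0.003,0,-0.0],"yaw": 0,"fingers": 0.5},{"delta_pos": [-0.003,0,-0.1],"yaw": 0,"fingers": 0.5}]'

```text
clock: 9.9
eef_pos: [0.398, 0.2893, 0.1201]
tool_rot: [-0.034, 0.999, 0.0, 0.0]
ft_force: [0.4, 0.7, -0.3]
grip_width: 0.0424
grasp_force: 0.0
```

```bash
python3 - <<'E'
from h import *
plan((0.5286,0.2262,0.11,7.0),(0.5286,0.2262,0.11,187.0))
c=snap('wrist');W=cloud(c);Z=W[:,:,2]
cv2.imwrite('pics/w5.png',cv2.resize(c['image'][180:480,200:500,::-1],None,fx=2,fy=2))
E
```

```text
t 9.9 tcp [0.398  0.2893 0.1201] psi 93.8 q [ 0.63  0.3  -0.21  1.05 -0.    0.56] w 0.042 gf 0.0 F [ 0.4  0.7 -0.3]
(0.5286, 0.2262, 0.11, 7.0) -> [-0.42, -0.239, 0.034] yaw 1.93
(0.5286, 0.2262, 0.11, 187.0) -> [-0.42, -0.239, 0.034] yaw -2.07
```

View pics/w5.png

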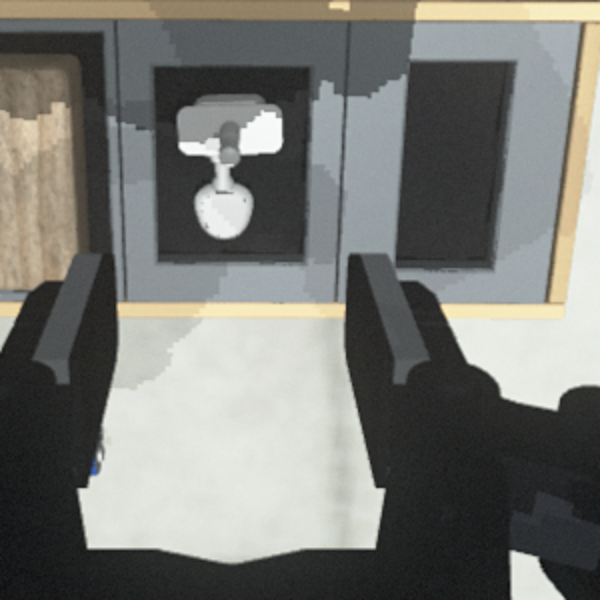

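The head sits flat in its pocket, at about (230,165) in the crop, clear of the walls. Next is the slim battery.

>>> jog_arm --deltas '[{"delta_pos": [-0.1,-0.06,0.0],"yaw": 0.19,"fingers": 0.4},{"delta_pos": [-0.2,-0.12,0.034],"yaw": 0.38,"fingers": 0.4},{"delta_pos": [-0.3,-0.18,0.034],"yaw": 0.57,"fingers": 0.4},{"delta_pos": [-0.42,-0.239,0.034],"yaw": 0.76,"fingers": 0.4},{"delta_pos": [-0.42,-0.239,0.034],"yaw": 1,"fingers": 0.4},{"delta_pos": [-0.42,-0.239,0.034],"yaw": 1,"fingers": 0.4}]'

```text
clock: 10.55
eef_pos: [0.5296, 0.2252, 0.1079]
tool_rot: [0.354, 0.935, 0.0, -0.0]
ft_force: [-0.1, 0.6, -0.4]
grip_width: 0.0341
grasp_force: 0.0
```

>>> jog_arm --deltas '[{"delta_pos": [0,0,0],"yaw": 0.93,"fingers": 0.4},{"delta_pos": [0,0,0],"yaw": 0.93,"fingers": 0.4},{"delta_pos": [0,0,0],"yaw": 0.93,"fingers": 0.4},{"delta_pos": [0,0,0],"yaw": 0.93,"fingers": 0.4},{"delta_pos": [0,0,0],"yaw": 0.93,"fingers": 0.4},{"delta_pos": [0,0,0],"yaw": 0.93,"fingers": 0.4},{"delta_pos": [0,0,0],"yaw": 0.93,"fingers": 0.4},{"delta_pos": [0,0,0],"yaw": 0.93,"fingers": 0.4}]'

```text
clock: 11.35
eef_pos: [0.5284, 0.2261, 0.1083]
tool_rot: [0.662, 0.749, 0.0, 0.0]
ft_force: [0.1, -0.1, 0.8]
grip_width: 0.0345
grasp_force: 0.0
```

```bash
python3 - <<'E'
from h import *
c=snap('wrist','wrist6.png');W=cloud(c);Z=W[:,:,2]
m=(abs(W[:,:,0]-.5286)<.035)&(abs(W[:,:,1]-.2262)<.04)&(Z>.009)&(Z<.02)
print(m.sum(),cv2.minAreaRect(W[m][:,:2].astype(np.float32)),np.median(W[m],0),np.percentile(Z[m],95))
plan((0.5286,0.2255,0.004,7.0))
E
```

```text
1827 ((0.5294924974441528, 0.22797952592372894), (0.014083044603466988, 0.049893852323293686), 6.655307769775391) [0.52920844 0.2290322  0.01338238] 0.015055305384929324
t 11.4 tcp [0.5284 0.2261 0.1083] psi 7.1 q [0.4  0.47 0.   1.11 0.   1.85] w 0.034 gf 0.0 F [-0.4  0.5 -1.8]
(0.5286, 0.2255, 0.004, 7.0) -> [-0.002, 0.0, 0.348] yaw 0.001
```

View pics/wrist6.png

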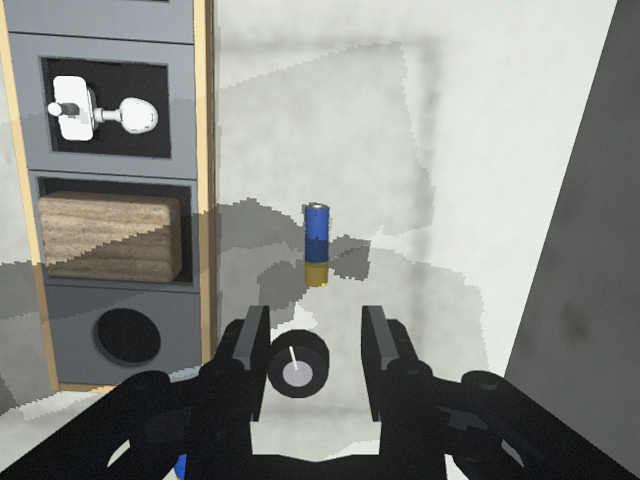

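The wrist view shows the battery at (317,245), upright between the fingers (midline u≈316), with the large knob well below it in the image at (298,365). I'm descending now.

>>> jog_arm --deltas '[{"delta_pos": [0.003,0.002,0.13],"yaw": 0,"fingers": 0.4},{"delta_pos": [0.003,0.002,0.24],"yaw": 0,"fingers": 0.4},{"delta_pos": [0.003,0.002,0.3],"yaw": 0,"fingers": 0.4},{"delta_pos": [0.003,0.002,0.33],"yaw": 0,"fingers": 0.4},{"delta_pos": [0.003,0.002,0.348],"yaw": 0,"fingers": 0.4},{"delta_pos": [0.003,0.002,0.348],"yaw": 0,"fingers": 0.4},{"delta_pos": [0.003,0.002,0.348],"yaw": 0,"fingers": 0.08},{"delta_pos": [0.003,0.002,0.348],"yaw": 0,"fingers": 0.08},{"delta_pos": [0.003,0.002,0.348],"yaw": 0,"fingers": 0.08},{"delta_pos": [0.003,0.002,0.348],"yaw": 0,"fingers": 0.08},{"delta_pos": [0.003,0.002,0.348],"yaw": 0,"fingers": 0.08}]'

```text
clock: 12.5
eef_pos: [0.5301, 0.2275, 0.0053]
tool_rot: [0.663, 0.749, 0.001, 0.001]
ft_force: [0.8, -0.8, 5.6]
grip_width: 0.0144
grasp_force: 59.1
```

```bash
python3 - <<'E'
from h import *
plan((0.4066,0.3583,0.09,50.0))
E
```

```text
t 12.5 tcp [0.5301 0.2275 0.0053] psi 7.0 q [ 0.41  0.58 -0.11  0.88 -0.    1.85] w 0.014 gf 59.1 F [ 0.8 -0.8  5.6]
(0.4066, 0.3583, 0.09, 50.0) -> [0.483, -0.355, -0.283] yaw -0.956
```

>>> jog_arm --deltas '[{"delta_pos": [0,0,-0.08],"yaw": 0,"fingers": 0.08},{"delta_pos": [0,0,-0.19],"yaw": 0,"fingers": 0.08},{"delta_pos": [0.05,-0.04,-0.283],"yaw": 0,"fingers": 0.08},{"delta_pos": [0.15,-0.11,-0.283],"yaw": -0.15,"fingers": 0.08},{"delta_pos": [0.25,-0.18,-0.283],"yaw": -0.3,"fingers": 0.08},{"delta_pos": [0.35,-0.25,-0.283],"yaw": -0.5,"fingers": 0.08},{"delta_pos": [0.45,-0.33,-0.283],"yaw": -0.7,"fingers": 0.08},{"delta_pos": [0.483,-0.355,-0.283],"yaw": -0.85,"fingers": 0.08},{"delta_pos": [0.483,-0.355,-0.283],"yaw": -1,"fingers": 0.08},{"delta_pos": [0.483,-0.355,-0.283],"yaw": -1,"fingers": 0.08},{"delta_pos": [0.483,-0.355,-0.283],"yaw": -1,"fingers": 0.08}]'

```text
clock: 13.6
eef_pos: [0.4056, 0.3578, 0.0887]
tool_rot: [0.327, 0.945, -0.0, -0.0]
ft_force: [-0.3, -0.0, -0.5]
grip_width: 0.0139
grasp_force: 58.9
```

>>> jog_arm --deltas '[{"delta_pos": [0,0,0],"yaw": -0.19,"fingers": 0.08},{"delta_pos": [0,0,0],"yaw": -0.38,"fingers": 0.08},{"delta_pos": [0,0,0],"yaw": -0.57,"fingers": 0.08},{"delta_pos": [0,0,0],"yaw": -0.76,"fingers": 0.08},{"delta_pos": [0,0,0],"yaw": -0.92,"fingers": 0.08},{"delta_pos": [0,0,0],"yaw": -0.92,"fingers": 0.08},{"delta_pos": [0,0,0],"yaw": -0.92,"fingers": 0.08},{"delta_pos": [0,0,0],"yaw": -0.92,"fingers": 0.08}]'

```text
clock: 14.4
eef_pos: [0.4058, 0.3577, 0.0888]
tool_rot: [-0.028, 1.0, -0.0, -0.0]
ft_force: [0.0, 0.9, -0.6]
grip_width: 0.0145
grasp_force: 58.9
```

```bash
python3 - <<'E'
from h import *
plan((0.4066,0.3583,0.0205,93.5))
c=snap('wrist','wrist7.png')
W=cloud(c);Z=W[:,:,2];m=(abs(W[:,:,0]-.4066)<.035)&(abs(W[:,:,1]-.3583)<.0085)&(Z>.085)&(Z<.103)
print(m.sum(),cv2.minAreaRect(W[m][:,:2].astype(np.float32)))
E
```

```text
t 14.4 tcp [0.4058 0.3577 0.0888] psi 93.2 q [ 0.72  0.42 -0.12  1.02  0.    0.67] w 0.015 gf 58.9 F [ 0.   0.9 -0.6]
(0.4066, 0.3583, 0.0205, 93.5) -> [-0.003, 0.002, 0.228] yaw -0.006
5274 ((0.4059949517250061, 0.35882505774497986), (0.05041313171386719, 0.017031265422701836), 2.715327024459839)
```

View pics/wrist7.png

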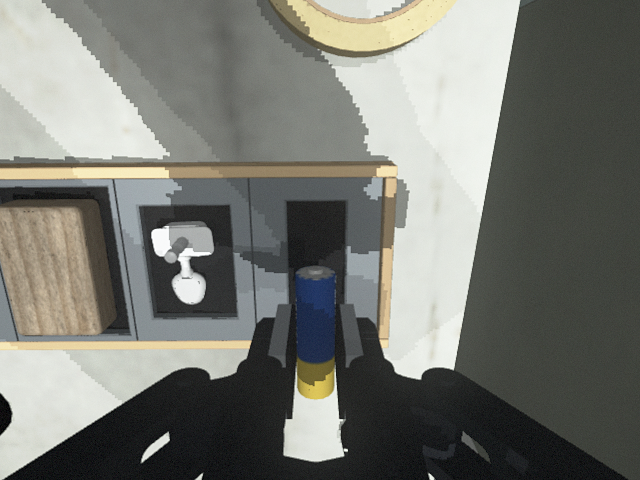

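The battery is held at (316,330), aligned over the narrow pocket at (317,255). I'm lowering it now and releasing just above the rim.

>>> jog_arm --deltas '[{"delta_pos": [-0.003,0.002,0.12],"yaw": 0,"fingers": 0.08},{"delta_pos": [-0.003,0.002,0.19],"yaw": 0,"fingers": 0.08},{"delta_pos": [-0.003,0.002,0.215],"yaw": 0,"fingers": 0.08},{"delta_pos": [-0.003,0.002,0.227],"yaw": 0,"fingers": 0.08},{"delta_pos": [-0.003,0.002,0.227],"yaw": 0,"fingers": 0.08},{"delta_pos": [-0.003,0.002,0.227],"yaw": 0,"fingers": 0.35},{"delta_pos": [-0.003,0.002,0.227],"yaw": 0,"fingers": 0.35},{"delta_pos": [-0.003,0.002,0.227],"yaw": 0,"fingers": 0.35},{"delta_pos": [-0.003,0.002,0.227],"yaw": 0,"fingers": 0.35},{"delta_pos": [-0.003,0.002,0.12],"yaw": 0,"fingers": 0.35},{"delta_pos": [-0.003,0.002,0],"yaw": 0,"fingers": 0.35},{"delta_pos": [-0.003,0.002,-0.1],"yaw": 0,"fingers": 0.35}]'

```text
clock: 15.65
eef_pos: [0.4067, 0.3587, 0.1205]
tool_rot: [-0.029, 1.0, 0.0, 0.0]
ft_force: [0.5, 0.8, 0.2]
grip_width: 0.0297
grasp_force: 0.0
```

```bash
python3 - <<'E'
from h import *
c=snap('wrist');W=cloud(c);Z=W[:,:,2];m=(abs(W[:,:,0]-.4066)<.034)&(abs(W[:,:,1]-.3583)<.0155)&(Z>.0195)&(Z<.04)
print(m.sum(),cv2.minAreaRect(W[m][:,:2].astype(np.float32)),np.percentile(Z[m],[50,95]))
plan((0.529,0.392,0.11,93.2))
E
```

```text
1892 ((0.407463014125824, 0.3602360785007477), (0.050075117498636246, 0.01426613051444292), 3.9188168048858643) [0.02538773 0.02702412]
t 15.7 tcp [0.4091 0.3609 0.1259] psi 93.4 q [ 0.72  0.39 -0.07  1.1  -0.    0.66] w 0.030 gf 0.0 F [1.5 0.4 3.1]
(0.529, 0.392, 0.11, 93.2) -> [-0.405, 0.08, 0.057] yaw 0.004
```

The battery lies on the pocket floor (top at z≈0.027), centred within 2 mm. The small knob is next.

>>> jog_arm --deltas '[{"delta_pos": [-0.13,0.03,0.05],"yaw": 0,"fingers": 0.5},{"delta_pos": [-0.27,0.05,0.05],"yaw": 0,"fingers": 0.5},{"delta_pos": [-0.405,0.08,0.05],"yaw": 0,"fingers": 0.5},{"delta_pos": [-0.405,0.08,0.05],"yaw": 0,"fingers": 0.5},{"delta_pos": [-0.405,0.08,0.05],"yaw": 0,"fingers": 0.5},{"delta_pos": [-0.405,0.08,0.05],"yaw": 0,"fingers": 0.5},{"delta_pos": [-0.405,0.08,0.05],"yaw": 0,"fingers": 0.5}]'

```text
clock: 16.4
eef_pos: [0.5252, 0.3895, 0.1042]
tool_rot: [-0.03, 1.0, -0.0, -0.0]
ft_force: [0.9, 0.0, -0.6]
grip_width: 0.0427
grasp_force: 0.0
```

```bash
python3 - <<'E'
from h import *
c=snap('wrist','wrist8.png');W=cloud(c);Z=W[:,:,2];m=(abs(W[:,:,0]-.529)<.03)&(abs(W[:,:,1]-.392)<.03)&(Z>.013)&(Z<.03)
print(m.sum(),cv2.minAreaRect(W[m][:,:2].astype(np.float32)),np.median(W[m],0))
m[:]=False; Z=c['range_z']
plan((0.529,0.3925,0.009,93.2))
E
```

```text
1317 ((0.5293127298355103, 0.3948011100292206), (0.023231733590364456, 0.023243125528097153), 57.34322738647461) [0.52816839 0.39475568 0.01884797]
t 16.4 tcp [0.5253 0.3897 0.1045] psi 93.4 q [0.64 0.62 0.25 1.2  0.   0.58] w 0.043 gf 0.0 F [ 0.5 -0.6 -0.4]
(0.529, 0.3925, 0.009, 93.2) -> [-0.013, 0.009, 0.318] yaw 0.005
```

View pics/wrist8.png

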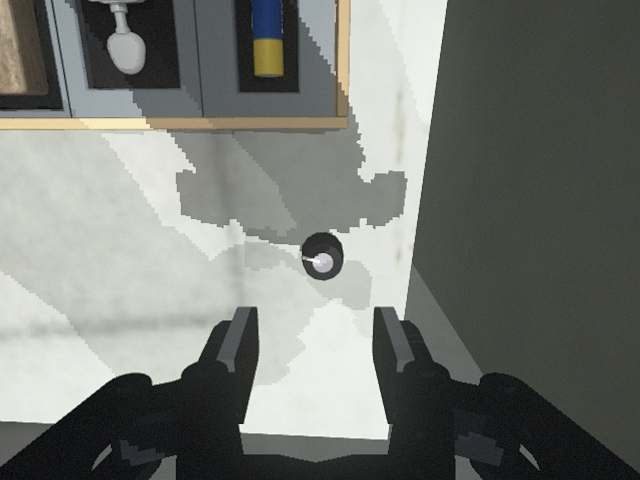

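The knob is at (322,256), about 4 mm left of the tool in y; depth puts it at (0.529, 0.394). I'm gripping it.

>>> jog_arm --deltas '[{"delta_pos": [-0.013,0.014,0.1],"yaw": 0,"fingers": 0.5},{"delta_pos": [-0.013,0.014,0.21],"yaw": 0,"fingers": 0.5},{"delta_pos": [-0.013,0.014,0.27],"yaw": 0,"fingers": 0.5},{"delta_pos": [-0.013,0.014,0.305],"yaw": 0,"fingers": 0.5},{"delta_pos": [-0.013,0.014,0.322],"yaw": 0,"fingers": 0.5},{"delta_pos": [-0.013,0.014,0.322],"yaw": 0,"fingers": 0.5},{"delta_pos": [-0.013,0.014,0.322],"yaw": 0,"fingers": 0.2},{"delta_pos": [-0.013,0.014,0.322],"yaw": 0,"fingers": 0.2},{"delta_pos": [-0.013,0.014,0.322],"yaw": 0,"fingers": 0.2},{"delta_pos": [-0.013,0.014,0.322],"yaw": 0,"fingers": 0.2},{"delta_pos": [-0.013,0.014,0.322],"yaw": 0,"fingers": 0.2}]'

```text
clock: 17.55
eef_pos: [0.5311, 0.3949, 0.0091]
tool_rot: [-0.029, 1.0, 0.001, 0.001]
ft_force: [-1.1, 0.9, 5.5]
grip_width: 0.0216
grasp_force: 59.2
```

```bash
python3 - <<'E'
from h import *
plan((0.419,0.1547,0.1,93.2))
E
```

```text
t 17.6 tcp [0.5311 0.3949 0.0091] psi 93.4 q [0.64 0.72 0.16 1.01 0.   0.58] w 0.022 gf 59.2 F [-1.1  0.9  5.5]
(0.419, 0.1547, 0.1, 93.2) -> [0.419, -0.777, -0.306] yaw 0.004
```

>>> jog_arm --deltas '[{"delta_pos": [0,0,-0.08],"yaw": 0,"fingers": 0.2},{"delta_pos": [0,0,-0.2],"yaw": 0,"fingers": 0.2},{"delta_pos": [0.03,-0.06,-0.3],"yaw": 0,"fingers": 0.2},{"delta_pos": [0.1,-0.18,-0.3],"yaw": 0,"fingers": 0.2},{"delta_pos": [0.17,-0.31,-0.3],"yaw": 0,"fingers": 0.2},{"delta_pos": [0.24,-0.44,-0.3],"yaw": 0,"fingers": 0.2},{"delta_pos": [0.31,-0.57,-0.3],"yaw": 0,"fingers": 0.2},{"delta_pos": [0.38,-0.7,-0.3],"yaw": 0,"fingers": 0.2},{"delta_pos": [0.419,-0.777,-0.3],"yaw": 0,"fingers": 0.2},{"delta_pos": [0.419,-0.777,-0.3],"yaw": 0,"fingers": 0.2},{"delta_pos": [0.419,-0.777,-0.3],"yaw": 0,"fingers": 0.2}]'

```text
clock: 18.65
eef_pos: [0.4188, 0.1539, 0.0977]
tool_rot: [-0.029, 1.0, 0.0, 0.001]
ft_force: [0.4, 0.7, 0.3]
grip_width: 0.0215
grasp_force: 58.7
```

```bash
python3 - <<'E'
from h import *
plan((0.419,0.1547,0.0225,93.5))
c=snap('wrist','wrist9.png')
W=cloud(c);Z=W[:,:,2];m=(abs(W[:,:,0]-.419)<.022)&(abs(W[:,:,1]-.1547)<.0105)&(Z>.095)&(Z<.118)
print(m.sum(),cv2.minAreaRect(W[m][:,:2].astype(np.float32)),np.percentile(Z[m],[5,50,95]))
k=m&(Z>np.percentile(Z[m],40));A=np.c_[W[k][:,:2],np.ones(k.sum())];print(np.linalg.lstsq(A,Z[k],rcond=None)[0])
E
```

```text
t 18.6 tcp [0.4188 0.1539 0.0977] psi 93.3 q [ 0.35  0.24 -0.36  0.96  0.    0.29] w 0.021 gf 58.7 F [0.4 0.7 0.3]
(0.419, 0.1547, 0.0225, 93.5) -> [-0.001, 0.003, 0.251] yaw -0.004
4003 ((0.41756126284599304, 0.15470409393310547), (0.020990950986742973, 0.02643885836005211), 89.99845123291016) [0.09765324 0.10733998 0.10886326]
[0.00097333 0.01412228 0.10554269]
```

View pics/wrist9.png

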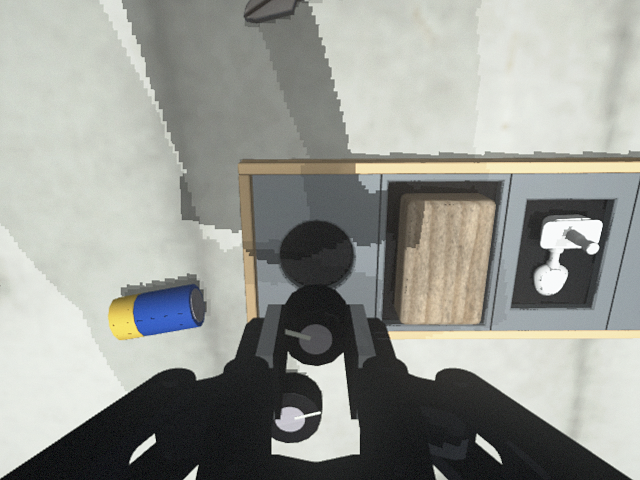

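The knob is held level at (315,330), top upward, with the round pocket behind it at (317,255) and both leave-alone parts clear. I'm lowering it now.

>>> jog_arm --deltas '[{"delta_pos": [-0.004,0.002,0.12],"yaw": 0,"fingers": 0.2},{"delta_pos": [-0.004,0.002,0.2],"yaw": 0,"fingers": 0.2},{"delta_pos": [-0.004,0.002,0.235],"yaw": 0,"fingers": 0.2},{"delta_pos": [-0.004,0.002,0.251],"yaw": 0,"fingers": 0.2},{"delta_pos": [-0.004,0.002,0.251],"yaw": 0,"fingers": 0.2},{"delta_pos": [-0.004,0.002,0.251],"yaw": 0,"fingers": 0.45},{"delta_pos": [-0.004,0.002,0.251],"yaw": 0,"fingers": 0.45},{"delta_pos": [-0.004,0.002,0.251],"yaw": 0,"fingers": 0.45},{"delta_pos": [-0.004,0.002,0.251],"yaw": 0,"fingers": 0.45},{"delta_pos": [-0.004,0.002,0.12],"yaw": 0,"fingers": 0.45},{"delta_pos": [-0.004,0.002,0],"yaw": 0,"fingers": 0.45},{"delta_pos": [-0.004,0.002,-0.1],"yaw": 0,"fingers": 0.45}]'

```text
clock: 19.9
eef_pos: [0.4197, 0.1548, 0.1291]
tool_rot: [-0.029, 1.0, 0.0, 0.001]
ft_force: [0.4, 0.2, -0.7]
grip_width: 0.0387
grasp_force: 0.0
```

>>> jog_arm --deltas '[{"delta_pos": [0.1,0.1,-0.1],"yaw": 0,"fingers": 0.45},{"delta_pos": [0.2,0.2,-0.1],"yaw": 0,"fingers": 0.45},{"delta_pos": [0.3,0.35,-0.1],"yaw": 0,"fingers": 0.45},{"delta_pos": [0.3,0.5,-0.1],"yaw": 0,"fingers": 0.45},{"delta_pos": [0.3,0.65,-0.1],"yaw": 0,"fingers": 0.45},{"delta_pos": [0.3,0.8,-0.1],"yaw": 0,"fingers": 0.45},{"delta_pos": [0.3,0.95,-0.1],"yaw": 0,"fingers": 0.45},{"delta_pos": [0.3,0.95,-0.1],"yaw": 0,"fingers": 0.45},{"delta_pos": [0.3,0.95,-0.1],"yaw": 0,"fingers": 0.45}]'

```text
clock: 20.8
eef_pos: [0.3122, 0.4342, 0.1566]
tool_rot: [-0.03, 1.0, -0.001, -0.0]
ft_force: [0.2, 0.2, -0.6]
grip_width: 0.0382
grasp_force: 0.0
```

```bash
python3 - <<'E'
from h import *
c=snap('top');W=cloud(c);Z=W[:,:,2]
im=c['image'][165:310,200:440,::-1]
cv2.imwrite('pics/crop9.png',cv2.resize(im,None,fx=3.3,fy=3.3,interpolation=cv2.INTER_CUBIC))
for n,(x,y),r,lo in [('bat',(.4066,.3583),.02,.0215),('head',(.4107,.2904),.03,.0215),('block',(.4149,.2226),.042,.028),('knob',(.419,.1547),.02,.024),('fat',(.4605,.063),.04,.015),('large',(.5276,.1438),.03,.015)]:
    m=(abs(W[:,:,0]-x)<r)&(abs(W[:,:,1]-y)<.03)&(Z>lo)&(Z<.06)
    print(n,m.sum(),[np.round(a,4) for a in cv2.minAreaRect(W[m][:,:2].astype(np.float32))],np.percentile(Z[m],[50,95]).round(4))
plan()
E
```

```text
bat 191 [array([0.407 , 0.3614]), array([0.0462, 0.0381]), np.float64(82.3494)] [0.0256 0.0288]
head 172 [array([0.4075, 0.2877]), array([0.0413, 0.053 ]), np.float64(19.0788)] [0.0244 0.0431]
block 1119 [array([0.4148, 0.2222]), array([0.0698, 0.045 ]), np.float64(3.6156)] [0.0332 0.0356]
knob 164 [array([0.419, 0.156]), array([0.0236, 0.0224]), np.float64(46.6659)] [0.0311 0.0337]
fat 422 [array([0.461 , 0.0624]), array([0.0248, 0.0503]), np.float64(14.0005)] [0.023  0.0265]
large 408 [array([0.5266, 0.1438]), array([0.0375, 0.0374]), np.float64(45.9047)] [0.0193 0.0219]
t 20.9 tcp [0.3124 0.4332 0.1568] psi 93.4 q [ 0.95  0.35 -0.04  1.18 -0.    0.89] w 0.039 gf 0.0 F [-0.3 -0.5  0.3]
```

View pics/crop9.png

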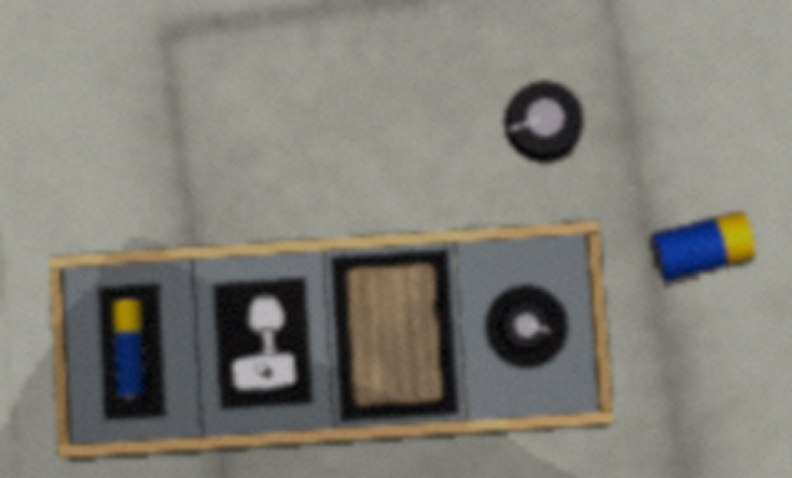

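The top crop shows all four parts in their pockets: battery (128,350), head (265,345), block (395,335), knob (527,325). Their heights match lying on the floor, and the fat battery and large knob are still where they started. I'm handing in.

```bash
python3 -c "
from workcell import bot
print(bot.job_done())"
```

```text
the job is handed in; nothing more can be done
None
```

I packed the sanding block, machine head, slim battery and small knob into their pockets, left the fat battery and large knob in place, and handed the job in at about 21 s; the hand-in returned no verdict, but the last top view showed every part seated flat.

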